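Unhook the serving pail past its sprung safety keeper and stand it on the baking tray

ROBOT

A 6-joint arm with a two-finger parallel gripper is mounted at the origin on a cart in front of the work surface, level with it; the furniture and walls round the work are solid. World frame = base frame: x ahead of the robot, y to its left, z up, the work surface at z = 0. Lengths are in m, angles in rad, forces in N, time in s.
With the tool pointing down it reaches from about 0.3 to 0.875 m from the base axis. Payload 6.4 kg.
Tool frame: the origin (TCP) lies at the very end of the fingers, on their centre line; the grasp point (between the pads) lies 19 mm behind it (ctrl.tcp_to_grasp is the distance from the TCP to the grasp point, in m); z points along the fingers, y is the direction in which the jaws open and shut (so a half turn about z gives the same grasp; the last joint's range is limited). The gripper opens to 85 mm and grips with 20 to 120 N. Pads are 22 mm wide; open, the fingers measure 114 mm over their backs; the gripper's body (76 mm by 85 mm) begins 54 mm behind the grasp point. The pads swing forward as they close: fully open they stand 13 mm farther back than shut.
Start: joints at [1.046, 0.181, 1.607, -0, 1.354, -0.206], TCP at [0.18, 0.546, 0.231] pointing down, gripper open.
Joint ranges: [-2.99, 2.99], [-0.89, 2.07], [0.3, 2.58], [-1.14, 4.28], [0, 2.63], [-3.12, 3.12]. Speed limits (rad/s): [2.57, 2.57, 3.01, 3.14, 3.14, 3.14].

INTERFACE

Orientations are given as a unit quaternion [w, x, y, z].
In Python, from bench import ctrl gives the robot as it stands. The module is installed in compiled form; this text tells all that it offers.
- The arm moves only by the tool drive_tool, never from a script. Its argument "deltas" is a list of rows, each an object with "slide": the shift along the tool's x, y, z as a fraction of full scale, a list of three; "delta_rot": the turn, a rotation vector about the tool's x, y, z as a fraction of full scale, a list of three; "hand": the opening, from 0 (shut) to 1 (fully open). In form: [{"slide": [tx, ty, tz], "delta_rot": [wx, wy, wz], "hand": hand}, ...]. A call has exactly 5 rows; each row shifts and turns the commanded pose from where the row before left it, along the tool's axes as they then stand; what a row does not reach is not made up. Full scale, the value 1, is 50 mm for a shift and 180 degrees for a turn. A row lasts 1/8 s, in which the tool goes at most 62.5 mm and 10.7 degrees, less where a joint would pass 70% of its speed; a pose out of reach is approached as far as the arm can. A call with a number of a shift or a turn outside -1 to 1 is refused whole. A call with a gripper value outside its range is refused whole. The fingers move at their own pace and stop on an object; the grip force is fixed at half the most. Time passes only in rows, so rows that do not move let the fingers close, or fill a call up. It gives the time, the measured TCP pose, the force and the opening at its end, in the units of the state.
- ctrl.get_obs(): the state, without advancing time (a new reading comes with each control period).
- ctrl.camera(name): name is "scene" or "top"; returns a dict with "frame" (384x512x3 uint8, red, green, blue), "mtx" (3x3 intrinsics, pixels), "R" (3x3) and "t" (3): a world point X has camera coordinates R X + t. Camera axes: x right, y down, z forward; pixel columns grow to the right and rows downward; lengths in m; the calibration is good to about 2 mm. A picture is of the moment at which its call begins. There is no depth.
- ctrl.hand_in(): hands the job in, once; it reports no verdict.
The state is a dict: "time_s": time; "q": joint angles; "dq": joint speeds; "joint_efforts": joint torques, N m; "eef_pos": TCP position; "eef_rot": TCP orientation; "wrist_force": force on the tool from outside, world axes, zero at the start; "torque": the same for the moment, N m; "opening": opening from 0.0 (shut) to 1.0 (fully open).
Only numpy, scipy, OpenCV 4.12 (cv2) and the standard library are available. Lean on these libraries where they do the work, as an engineer would, in place of code of your own. Each camera call takes 0.05 s, during which the arm holds its last target.

TASK

The small metal serving pail hangs by its bail on the stand's safety hook. Press the bail back against the hook's sprung keeper until the mouth is open, lift the pail off level, without straining the hook or the keeper, and set it down gently, upright, in the middle of the black baking tray on the worktop, ready to be filled; leave the tin, the mug and the glass dish where they are.

Things in the scene. Friction and masses are not known exactly. Their poses are not given: they have to be found in the camera images.
- stand: Fixed countertop hook stand: foot 165 x 116 x 10 mm, post 18 mm thick and 210 mm high (axis at x = +88 mm), steel hook reaching forward from the post. Origin on the worktop under the hook; x axis from the hook's mouth back to the post, z up. How far the hook is screwed through the post differs by up to 8 mm either way along x and is not measured.
- saddle (a point): On the stand (its axes): top of the hook's level 8 mm bar, 185 mm over the worktop, on which the bail lies; hook in the plane y = 0. Fixed at the middle setting: the real hook, nose and keeper stand up to 8 mm before or behind. Over 20 N between pail and hook, by pressing on the keeper's stop or pulling up against the nose, strains it: judge the push by force.
- nose (a point): On the stand, middle setting (real one up to 8 mm off along x): rear end of the hook's drop nose, 11 mm behind the saddle point, underside 10 mm and top 18.5 mm above the saddle. The bail lies below it and clears it, lifted straight up, only with the crossbar's middle 4 mm or more behind this end. Risen 30 mm it is above the nose and can be drawn forward (-x).
- keeper_pt (a point): On the stand, middle setting: pin of the keeper, a sprung tongue 10 mm wide hanging 40 mm from its pin behind the bail to just over the saddle (lower end 13 mm behind the saddle point). It swings back only (+x): pushes on the bail with 3 N as it starts, 7 N where the bail clears the nose, 10 N at its hard stop 3 mm farther. Cheeks and pin 25 mm wide, top 46 mm over the saddle.
- pail: Loose open metal pail, 88 mm across the rim, 70 mm across the bottom, 80 mm high, 0.2 to 0.3 kg, with a rigid upright bail of 8 mm round bar. Origin at the centre of its underside, z up. Hanging, its underside is 39 mm over the worktop. Its rear rim is below the hook until the pail has been drawn about 90 mm forward.
- bail_mid (a point): Middle (centre line) of the bail's straight level crossbar, 150 mm above the pail's underside, lying on the hook somewhere between its front and the keeper. Axes as the pail's: y along the crossbar, which is 80 mm long; legs go down at y = +46 and -46 mm. It can be gripped to either side of the hook, about 30 mm from here.
- tray: Loose black baking tray, 256 x 336 mm over its flat rim and 33 mm high; origin at the centre of its underside, its long side along its y axis. Flat floor 196 x 276 mm inside, its upper face 2 mm above the worktop.
- tin: Slim plain metal tin, 36 mm across and 60 mm high, origin at the centre of its underside; to be left alone.
- mug: White mug, 78 mm across, 97 mm high, with a side handle, origin at the centre of its underside; to be left alone.
- dish: Low pressed-glass dish, 98 mm across and 48 mm high, origin at the centre of its underside; to be left alone.

How it is judged:
On the way:
1. the pail has been lifted off: its bail is 40 mm or more above where it lay on the hook, it is drawn 70 mm or more away from its place there, and the pail no longer touches the stand (height (world z) of bail_mid above 0.229 m and contact force between pail and stand below 0.1 N and horizontal distance between pail and stand above 0.07 m), for 0.2 s.
At the end, for the whole second after the job is handed in: The pail stands upright (within 0.08 rad) and at rest on the floor of the tray, its centre within 40 mm of the tray's centre, and is let go (horizontal distance between pail and tray below 0.04 m and z of pail in the frame of tray between 0 and 0.006 m and angle between pail's own z axis and vertical below 0.08 rad and contact force between pail and tray above 0.5 N and contact force between the fingers and pail below 0.1 N and linear speed of pail below 0.02 m/s); the robot touches nothing.
It fails at once if more than 20 N between the pail and the stand with its hook and keeper (contact force between pail and stand above 20 N).
It fails at once if the pail is banged down: more than 40 N between the pail and the tray (contact force between pail and tray above 40 N).
It fails at once if the pail is tipped more than 20 degrees (angle between pail's own z axis and vertical above 0.35 rad).
It fails at once if the gripper or arm leans on the stand with more than 20 N (contact force between any of the fingers, the arm and stand above 20 N).
It fails at once if the tin, the mug or the dish is pushed more than 20 mm or tipped (distance of any of tin, mug, dish from where it was at the start of the episode above 0.02 m or angle between any of tin, mug, dish's own z axis and vertical above 0.3 rad).
It also fails if it takes over 72 s, if anything falls off the work surface, if the arm or the gripper's body presses on something with over 40 N, if the wrist force passes 120 N, or if a joint passes its speed limit or range.

## Working session

There is one attempt and no reset: what is moved stays moved. The work goes in short steps, Python scripts to look and compute and a tool call to move; the robot and the scene stay as the last step left them, time stands still between calls to the robot, and variables do not carry over. Pictures are saved under pics/ and viewed, and the job is handed in when it is done.

Besides the shell and the picture viewer there is one more tool, called after "Emit:" as name(argument=value, ...) on one line, values as JSON. drive_tool: Moves the arm, as the interface text tells. Its arguments: {"type":"object","properties":{"deltas":{"type":"array","items":{"type":"object","properties":{"slide":{"type":"array","items":{"type":"number"}},"delta_rot":{"type":"array","items":{"type":"number"}},"hand":{"type":"number"}}}}},"required":["deltas"]}

```bash
mkdir -p pics; python3 - <<'E'
from bench import ctrl
import cv2,numpy as np
o=ctrl.get_obs()
print({k:np.round(v,4).tolist() for k,v in o.items()}, ctrl.tcp_to_grasp)
for n in("scene","top"):
    c=ctrl.camera(n); cv2.imwrite(f"pics/{n}0.png",c["frame"][:,:,::-1])
    print(n,np.round(c["mtx"],1).tolist(),np.round(c["R"],4).tolist(),np.round(c["t"],4).tolist(), "campos",np.round(-c["R"].T@c["t"],3))
E
```

```text
{'time_s': 0.0, 'q': [1.0457, 0.1816, 1.608, -0.0, 1.3538, -0.2063], 'dq': [0.0015, -0.0005, -0.0003, 0.0, 0.0005, 0.0005], 'joint_efforts': [-0.0006, -44.4875, -35.134, -0.0003, 0.0091, -0.0], 'eef_pos': [0.1799, 0.5455, 0.2304], 'eef_rot': [-0.0003, 0.1587, 0.9873, -0.0008], 'wrist_force': [-0.9112, 0.3116, 0.1291], 'torque': [-0.0157, 0.016, 0.0318], 'opening': 0.9983} 0.0187
scene [[362.7, 0.0, 248.5], [0.0, 362.7, 191.8], [0.0, 0.0, 1.0]] [[0.606, -0.7954, -0.0078], [-0.4888, -0.3646, -0.7926], [0.6276, 0.4842, -0.6097]] [-0.3139, 0.408, 0.8292] campos [-0.131 -0.502  0.827]
top [[356.7, 0.0, 250.1], [0.0, 356.7, 191.9], [0.0, 0.0, 1.0]] [[-0.0253, -0.9996, -0.0149], [-0.9964, 0.0264, -0.081], [0.0814, 0.0128, -0.9966]] [0.0685, 0.582, 1.1225] campos [0.49  0.039 1.167]
```

View pics/scene0.png

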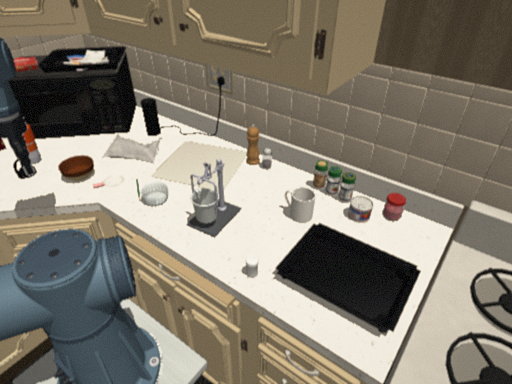

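View pics/top0.png

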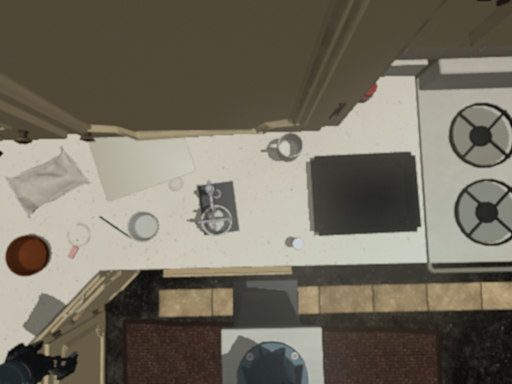

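The scene picture shows the stand at about (210,200), with the pail hanging toward the camera. The tin is at (252,268), the mug at (302,205), the dish at (155,192), and the tray is centred near (350,275). In the top view the stand is at (215,207) and the tray at (365,193). I'll zoom in next.

```bash
python3 - <<'E'
import cv2
a=cv2.imread("pics/scene0.png")[145:245,160:260]; b=cv2.imread("pics/top0.png")[170:250,180:260]
cv2.imwrite("pics/scz.png",cv2.resize(a,(600,600),interpolation=cv2.INTER_CUBIC))
cv2.imwrite("pics/toz.png",cv2.resize(b,(600,600),interpolation=cv2.INTER_CUBIC))
E
```

```text
(no output)
```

View pics/scz.png

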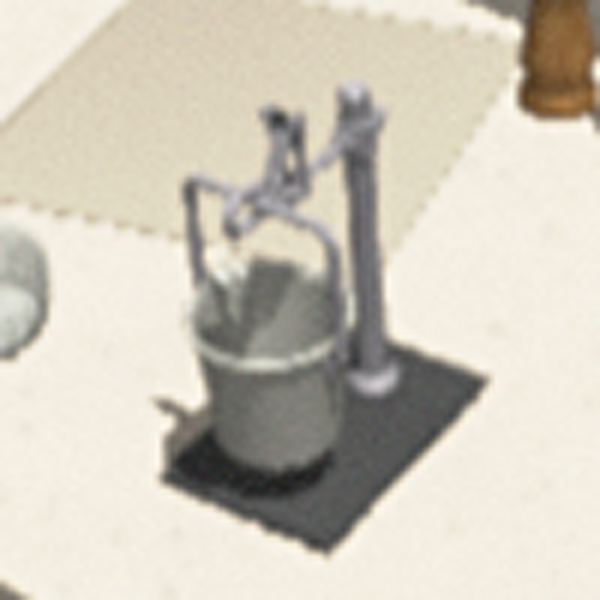

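View pics/toz.png

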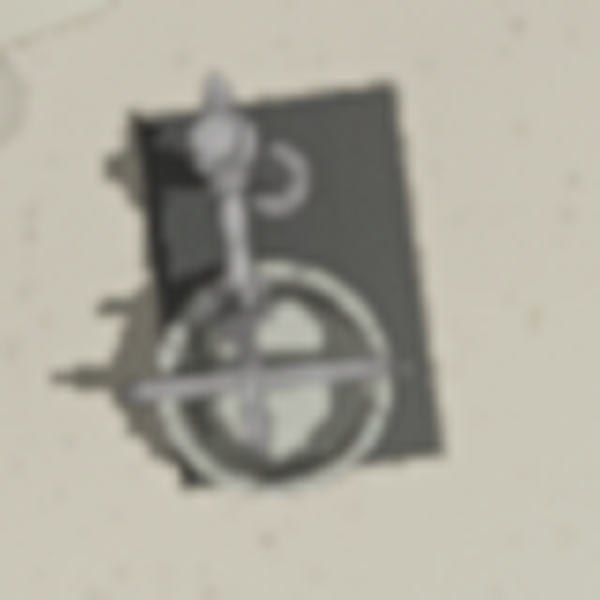

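```bash
cat > h.py <<'E'
import numpy as np,cv2
from bench import ctrl
def ray(c,px,z):
    C=-c["R"].T@c["t"]; d=c["R"].T@np.linalg.inv(c["mtx"])@np.array([px[0],px[1],1.]); return C+d*(z-C[2])/d[2]
def tri(c1,p1,c2,p2):
    A=[];b=[]
    for c,p in((c1,p1),(c2,p2)):
        P=c["mtx"]@np.c_[c["R"],c["t"]]
        for i in(0,1):
            r=P[i]-p[i]*P[2]; A.append(r[:3]);b.append(-r[3])
    return np.linalg.lstsq(np.array(A),np.array(b),rcond=None)[0]
def proj(c,X):
    x=c["mtx"]@(c["R"]@np.asarray(X,float)+c["t"]); return x[:2]/x[2]
E
python3 - <<'E'
from h import *
np.set_printoptions(precision=4,suppress=True)
T=ctrl.camera("top");S=ctrl.camera("scene")
tz=lambda u,v:(180+u/7.5-.43,170+v/7.5-.43)
sz=lambda u,v:(160+u/6-.42,145+v/6-.42)
for n,u,v,z in[("footBR",440,452,.01),("footTR",395,85,.01),("footTL",140,118,.01),("footBL",185,485,.01),("posttop",224,140,.205),("bailL",135,390,.189),("bailR",400,365,.189)]:
    print(n,ray(T,tz(u,v),z))
print("bail tri L",tri(T,tz(137,390),S,sz(190,185)))
print("scene foot", [ray(S,sz(*p),.01) for p in((165,478),(328,553),(487,380))])
# rim ellipse centre z=.119 : top
print("rim c",ray(T,tz(275,374),.119))
# tray
for n,c in(("T",T),("S",S)):
    g=c["frame"].max(2); m=(g<60).astype(np.uint8)
    if n=="T": m[:,:300]=0;m[:,422:]=0;m[245:]=0;m[:145]=0
    else: m[:220]=0;m[:,:270]=0;m[:,425:]=0; m[330:]=0
    cs=max(cv2.findContours(m,0,2)[0],key=cv2.contourArea)
    r=cv2.boxPoints(cv2.minAreaRect(cs)); print(n,cv2.contourArea(cs),r.tolist())
    ap=cv2.approxPolyDP(cs,6,True)[:,0]
    P=[ray(c,p,.033) for p in ap]; print(ap.tolist(),np.array(P), np.mean(P,0))
# objs
for n,p,z in(("tinTop",(297,242),.06),("mug rim",(289,147),.097),("dish rim",(143,226),.048)): print(n,ray(T,p,z))
for n,p,z in(("tin base",(251,274),0),("mug base",(302,218),0),("dish base",(154,204),0)): print(n,ray(S,p,z))
E
```

```text
footBR [0.463 0.095 0.01 ]
footTR [0.6224 0.111  0.01  ]
footTL [0.6109 0.2225 0.01  ]
footBL [0.4516 0.2052 0.01  ]
posttop [0.5818 0.1612 0.205 ]
bailL [0.4925 0.1972 0.189 ]
bailR [0.4992 0.1002 0.189 ]
bail tri L [0.4913 0.1984 0.1846]
scene foot [array([0.4478, 0.2025, 0.01  ]), array([0.4579, 0.0914, 0.01  ]), array([0.6202, 0.112 , 0.01  ])]
rim c [0.4975 0.1536 0.119 ]
T 5859.5 [[324.1195983886719, 160.63092041015625], [415.9752502441406, 156.4556884765625], [419.2969055175781, 229.531982421875], [327.4412536621094, 233.70721435546875]]
[[413, 157], [412, 165], [339, 161], [326, 186], [341, 231], [331, 233], [415, 229]] [[ 0.6809 -0.4695  0.033 ]
 [ 0.6552 -0.4648  0.033 ]
 [ 0.6746 -0.2336  0.033 ]
 [ 0.5954 -0.1887  0.033 ]
 [ 0.4518 -0.2297  0.033 ]
 [ 0.4463 -0.1981  0.033 ]
 [ 0.4523 -0.4616  0.033 ]] [ 0.5652 -0.3209  0.033 ]
S 8171.0 [[272.4000244140625, 276.2000427246094], [305.0, 211.00001525878906], [422.20001220703125, 269.6000061035156], [389.60003662109375, 334.800048828125]]
[[277, 267], [378, 329], [393, 328], [418, 273], [320, 224]] [[ 0.4572 -0.1477  0.033 ]
 [ 0.4426 -0.4481  0.033 ]
 [ 0.4668 -0.4758  0.033 ]
 [ 0.6734 -0.4713  0.033 ]
 [ 0.6885 -0.1588  0.033 ]] [ 0.5457 -0.3403  0.033 ]
tinTop [ 0.4225 -0.0872  0.06  ]
mug rim [ 0.7113 -0.069   0.097 ]
dish rim [0.4833 0.3918 0.048 ]
tin base [ 0.4148 -0.0875  0.    ]
mug base [ 0.7126 -0.0809  0.    ]
dish base [0.4599 0.3828 0.    ]
```

```bash
python3 - <<'E'
from h import *
T=ctrl.camera("top");S=ctrl.camera("scene")
ex=np.array([.9945,.1045,0]);O=np.array([.4943,.152,0])
def W(x,z): return O+ex*x+np.array([0,0,z])
for nm,c,(x0,x1,y0,y1) in(("s",S,(190,235,150,195)),("t",T,(190,235,175,235))):
    k=13 if nm=="s" else 10
    im=cv2.resize(c["frame"][y0:y1,x0:x1,::-1],None,fx=k,fy=k,interpolation=cv2.INTER_CUBIC)
    for x,z,col in[(0,.185,(0,0,255)),(.011,.199,(0,255,0)),(.013,.187,(255,0,0)),(.013,.227,(255,0,255)),(.03,.227,(0,255,255)),(.088,.21,(255,255,0)),(.088,.01,(255,255,0))]:
        p=proj(c,W(x,z)); q=((p[0]-x0+.5)*k,(p[1]-y0+.5)*k); cv2.circle(im,(int(q[0]),int(q[1])),4,col,-1)
    cv2.imwrite(f"pics/ov_{nm}.png",im); print(im.shape)
E
```

```text
(585, 585, 3)
(600, 450, 3)
```

View pics/ov_s.png

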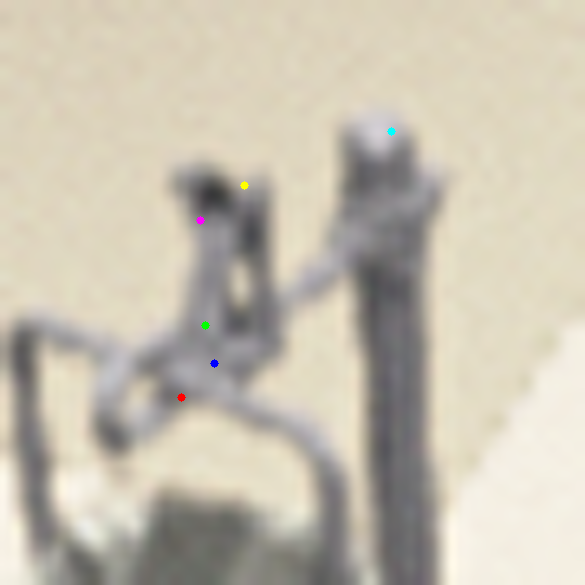

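View pics/ov_t.png

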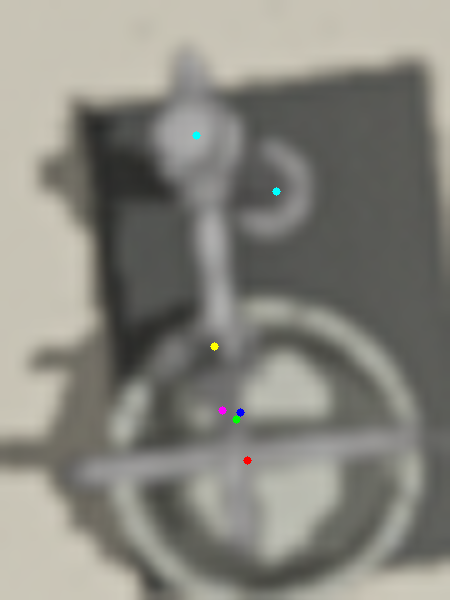

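Emit:
drive_tool(deltas=[{"slide":[0,0,-0.2],"delta_rot":[0,0,0.052],"hand":1},{"slide":[0,0,-0.2],"delta_rot":[0,0,0.052],"hand":1},{"slide":[0,0,-0.2],"delta_rot":[0,0,0.052],"hand":1},{"slide":[0,0,-0.2],"delta_rot":[0,0,0.052],"hand":1},{"slide":[0,0,-0.1],"delta_rot":[0,0,0.052],"hand":1}])

```text
time_s: 0.92
eef_pos: [0.1803, 0.5462, 0.2769]
eef_rot: [-0.0, 0.54, 0.842, 0.0]
wrist_force: [0.2, -0.5, 0.6]
opening: 0.999
```

Emit:
drive_tool(deltas=[{"slide":[0,0,0],"delta_rot":[0,0,0.052],"hand":0.8},{"slide":[0,0,0],"delta_rot":[0,0,0.052],"hand":0.8},{"slide":[0,0,0],"delta_rot":[0,0,0],"hand":0.8},{"slide":[0,0,0],"delta_rot":[0,0,0],"hand":0.8},{"slide":[0,0,0],"delta_rot":[0,0,0],"hand":0.8}])

```text
time_s: 1.55
eef_pos: [0.1802, 0.546, 0.2763]
eef_rot: [0.0, 0.667, 0.745, -0.0]
wrist_force: [-1.0, 0.1, 0.2]
opening: 0.798
```

```bash
cat >> h.py <<'E'
def st(goal=None):
    from scipy.spatial.transform import Rotation as Ro
    o=ctrl.get_obs(); q=o["eef_rot"]; R=Ro.from_quat([q[1],q[2],q[3],q[0]]).as_matrix()
    p=np.array(o["eef_pos"]); np.set_printoptions(precision=4,suppress=True)
    print("t",round(o["time_s"],2),"tcp",p,"F",np.array(o["wrist_force"]),"M",np.array(o["torque"]),"op",round(o["opening"],3))
    print("yhead",np.degrees(np.arctan2(R[1,1],R[0,1])),"z",R[:,2])
    if goal is not None: print("slide units needed",R.T@(np.array(goal)-p)/.05)
    return o,R
E
python3 -c "
from h import *
st([.4937,.180,.26])"
```

```text
t 1.55 tcp [0.1802 0.546  0.2763] F [-0.9653  0.149   0.2183] M [0.0133 0.0241 0.0521] op 0.798
yhead 6.314741624437125 z [-0.     -0.0001 -1.    ]
slide units needed [-7.9657  5.4267  0.3256]
```

Emit:
drive_tool(deltas=[{"slide":[-0.78,0.53,0],"delta_rot":[0,0,0.004],"hand":0.6},{"slide":[-0.78,0.53,0],"delta_rot":[0,0,0],"hand":0.6},{"slide":[-0.78,0.53,0],"delta_rot":[0,0,0],"hand":0.6},{"slide":[-0.78,0.53,0],"delta_rot":[0,0,0],"hand":0.6},{"slide":[-0.78,0.53,0],"delta_rot":[0,0,0],"hand":0.6}])

```text
time_s: 2.17
eef_pos: [0.332, 0.3638, 0.2765]
eef_rot: [0.0, 0.672, 0.741, 0.0]
wrist_force: [0.5, -0.1, -0.0]
opening: 0.597
```

Emit:
drive_tool(deltas=[{"slide":[-0.78,0.53,0],"delta_rot":[0,0,0],"hand":0.5},{"slide":[-0.78,0.53,0],"delta_rot":[0,0,0],"hand":0.5},{"slide":[-0.78,0.53,0],"delta_rot":[0,0,0],"hand":0.5},{"slide":[-0.78,0.53,0],"delta_rot":[0,0,0],"hand":0.5},{"slide":[0,0,0],"delta_rot":[0,0,0],"hand":0.5}])

```text
time_s: 2.8
eef_pos: [0.4534, 0.2176, 0.2763]
eef_rot: [0.0, 0.674, 0.739, -0.0]
wrist_force: [0.2, 0.3, 0.1]
opening: 0.497
```

```bash
python3 -c "
from h import *
st([.4937,.180,.26])"
```

```text
t 2.8 tcp [0.4534 0.2176 0.2763] F [0.1523 0.3344 0.0794] M [ 0.0311 -0.0173 -0.0397] op 0.497
yhead 5.305801009097788 z [ 0.0004 -0.0005 -1.    ]
slide units needed [-0.8227  0.7334  0.3265]
```

Emit:
drive_tool(deltas=[{"slide":[-0.41,0.37,0],"delta_rot":[0,0,0],"hand":0.45},{"slide":[-0.41,0.36,0],"delta_rot":[0,0,0],"hand":0.45},{"slide":[0,0,0.4],"delta_rot":[0,0,0],"hand":0.45},{"slide":[0,0,0.4],"delta_rot":[0,0,0],"hand":0.45},{"slide":[0,0,0],"delta_rot":[0,0,0],"hand":0.45}])

```text
time_s: 3.42
eef_pos: [0.4903, 0.1832, 0.2347]
eef_rot: [-0.001, 0.672, 0.741, -0.001]
wrist_force: [0.2, 0.4, 0.4]
opening: 0.451
```

```bash
cat >> h.py <<'E'
def snap(tag,bs=(185,240,145,200),bt=(185,245,170,240)):
    out=[]
    for n,(x0,x1,y0,y1) in(("scene",bs),("top",bt)):
        c=ctrl.camera(n); cv2.imwrite(f"pics/{n}_{tag}_full.png",c["frame"][:,:,::-1])
        k=600//(y1-y0); im=cv2.resize(c["frame"][y0:y1,x0:x1,::-1],None,fx=k,fy=k,interpolation=cv2.INTER_CUBIC)
        h=600; im=im[:600,:400 if n=="scene" else 400] if False else im
        out.append(cv2.copyMakeBorder(im,0,h-im.shape[0],0,0,cv2.BORDER_CONSTANT) if im.shape[0]<h else im)
    im=np.hstack(out); s=min(1,800/im.shape[1]); cv2.imwrite(f"pics/{tag}.png",cv2.resize(im,None,fx=s,fy=s)); print("snap",s,im.shape)
E
python3 -c "
from h import *
st([.4937,.180,.17]);snap('a1',(180,240,130,200),(180,250,160,240))"
```

```text
t 3.42 tcp [0.4903 0.1832 0.2347] F [0.2017 0.3706 0.4498] M [ 0.0157 -0.0139  0.0326] op 0.451
yhead 5.581746787357965 z [-0.0038 -0.0002 -1.    ]
slide units needed [-0.0714  0.0671  1.2938]
snap 0.8247422680412371 (600, 970, 3)
```

View pics/a1.png

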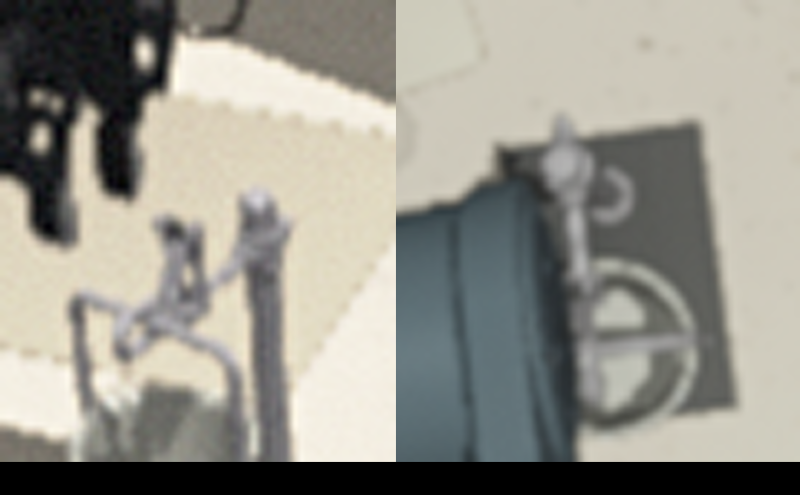

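The picture shows the two finger tips at about (55,240) and (120,195), on either side of the bail's left part. I'll check the bail's position in the scene view against the assumed grasp point.

```bash
python3 - <<'E'
from h import *
S=ctrl.camera("scene")
im=cv2.imread("pics/scene0.png")
x0,y0,k=185,165,14
z=cv2.resize(im[y0:y0+40,x0:x0+45],None,fx=k,fy=k,interpolation=cv2.INTER_CUBIC)
m=np.array([.4965,.151,.189]);e=np.array([-.0958,.9954,0])
for d in(-.046,-.03,0,.029,.046):
    p=proj(S,m+e*d); q=((p-[x0,y0]+.5)*k).astype(int); cv2.circle(z,tuple(map(int,q)),4,(0,0,255),-1); print(d,p)
cv2.imwrite("pics/b.png",z)
E
```

```text
-0.046 [216.44136353 183.45156165]
-0.03 [212.09941756 181.81445486]
0 [204.10204925 178.79909122]
0.029 [196.54445003 175.9495401 ]
0.046 [192.19101895 174.30810291]
```

View pics/b.png

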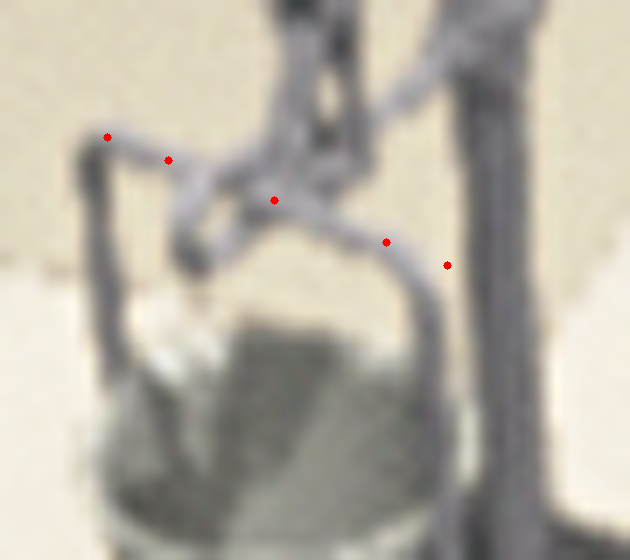

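The bar's height and line match my assumed point to within about 3 mm. I'll go down around the bar with the jaws part open.

Emit:
drive_tool(deltas=[{"slide":[-0.05,0.06,0.2],"delta_rot":[0,0,0],"hand":0.45},{"slide":[0,0,0.3],"delta_rot":[0,0,0],"hand":0.45},{"slide":[0,0,0.3],"delta_rot":[0,0,0],"hand":0.45},{"slide":[0,0,0.3],"delta_rot":[0,0,0],"hand":0.45},{"slide":[0,0,0.2],"delta_rot":[0,0,0],"hand":0.45}])

```text
time_s: 4.2
eef_pos: [0.4946, 0.1803, 0.1697]
eef_rot: [-0.001, 0.672, 0.74, -0.001]
wrist_force: [-0.5, -0.5, 0.4]
opening: 0.454
```

Emit:
drive_tool(deltas=[{"slide":[0,0,0],"delta_rot":[0,0,0],"hand":0.35},{"slide":[0,0,0],"delta_rot":[0,0,0],"hand":0.3},{"slide":[0,0,0],"delta_rot":[0,0,0],"hand":0.3},{"slide":[0,0,0],"delta_rot":[0,0,0],"hand":0.3},{"slide":[0,0,0],"delta_rot":[0,0,0],"hand":0.3}])

```text
time_s: 4.82
eef_pos: [0.4953, 0.1804, 0.1716]
eef_rot: [0.0, 0.672, 0.74, 0.0]
wrist_force: [0.3, 0.2, -0.4]
opening: 0.299
```

```bash
python3 -c "
from h import *
st([.4937,.180,.17]);snap('a2',(180,230,140,190),(180,250,160,240))"
```

```text
t 4.83 tcp [0.4953 0.1804 0.1716] F [ 0.3435  0.1716 -0.3856] M [ 0.004   0.0141 -0.0155] op 0.299
yhead 5.495483951842792 z [ 0.0005  0.     -1.    ]
slide units needed [-0.0043 -0.0328  0.0313]
snap 0.7339449541284404 (600, 1090, 3)
```

View pics/a2.png

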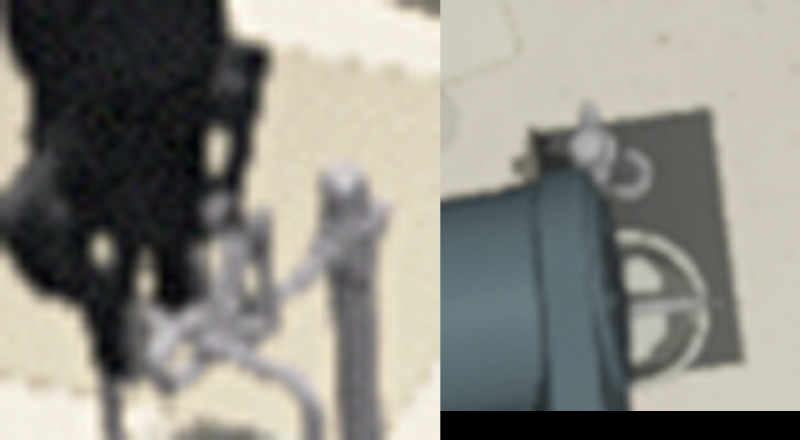

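The fingers straddle the crossbar with no contact force. I'll close slowly and watch the wrist force.

Emit:
drive_tool(deltas=[{"slide":[0,0,0.02],"delta_rot":[0,0,0],"hand":0.25},{"slide":[0,0,0],"delta_rot":[0,0,0],"hand":0.2},{"slide":[0,0,0],"delta_rot":[0,0,0],"hand":0.18},{"slide":[0,0,0],"delta_rot":[0,0,0],"hand":0.16},{"slide":[0,0,0],"delta_rot":[0,0,0],"hand":0.16}])

```text
time_s: 5.55
eef_pos: [0.4952, 0.1804, 0.1703]
eef_rot: [0.0, 0.672, 0.74, -0.0]
wrist_force: [-0.2, -1.2, -0.5]
opening: 0.161
```

```bash
python3 -c "
from h import *
st()"
```

```text
t 5.55 tcp [0.4952 0.1804 0.1703] F [-0.2391 -1.1505 -0.5475] M [-0.004  -0.0389  0.0368] op 0.161
yhead 5.496122747504908 z [ 0. -0. -1.]
```

Emit:
drive_tool(deltas=[{"slide":[0,0,0],"delta_rot":[0,0,0],"hand":0.14},{"slide":[0,0,0],"delta_rot":[0,0,0],"hand":0.13},{"slide":[0,0,0],"delta_rot":[0,0,0],"hand":0.12},{"slide":[0,0,0],"delta_rot":[0,0,0],"hand":0.11},{"slide":[0,0,0],"delta_rot":[0,0,0],"hand":0.11}])

```text
time_s: 6.18
eef_pos: [0.495, 0.1803, 0.1702]
eef_rot: [-0.0, 0.672, 0.74, -0.0]
wrist_force: [-1.0, -0.3, -0.5]
opening: 0.112
```

```bash
python3 -c "
from h import *
st();snap('a3',(180,230,140,190),(180,250,160,240))"
```

```text
t 6.17 tcp [0.495  0.1803 0.1702] F [-0.9803 -0.2831 -0.4953] M [-0.064   0.2016  0.0525] op 0.112
yhead 5.492389583878995 z [-0.0004 -0.     -1.    ]
snap 0.7339449541284404 (600, 1090, 3)
```

View pics/a3.png

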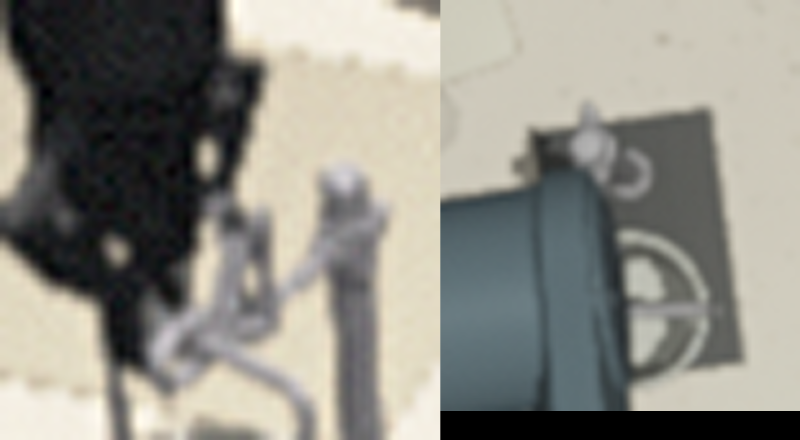

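The bar has moved forward with the rear pad by about 1–2 mm, at roughly 1 N. I'll close the rest of the way.

Emit:
drive_tool(deltas=[{"slide":[0,0,0],"delta_rot":[0,0,0],"hand":0.1},{"slide":[0,0,0],"delta_rot":[0,0,0],"hand":0.09},{"slide":[0,0,0],"delta_rot":[0,0,0],"hand":0.08},{"slide":[0,0,0],"delta_rot":[0,0,0],"hand":0.07},{"slide":[0,0,0],"delta_rot":[0,0,0],"hand":0.05}])

```text
time_s: 6.9
eef_pos: [0.4952, 0.1804, 0.1704]
eef_rot: [0.0, 0.672, 0.74, 0.0]
wrist_force: [-1.5, -0.1, 0.2]
opening: 0.065
```

```bash
python3 -c "
from h import *
st()"
```

```text
t 6.9 tcp [0.4952 0.1804 0.1704] F [-1.4509 -0.1265  0.2414] M [-0.1402  0.2142 -0.0083] op 0.065
yhead 5.493941718240789 z [ 0.0001 -0.     -1.    ]
```

Emit:
drive_tool(deltas=[{"slide":[0,0,0],"delta_rot":[0,0,0],"hand":0.04},{"slide":[0,0,0],"delta_rot":[0,0,0],"hand":0.02},{"slide":[0,0,0],"delta_rot":[0,0,0],"hand":0},{"slide":[0,0,0],"delta_rot":[0,0,0],"hand":0},{"slide":[0,0,0],"delta_rot":[0,0,0],"hand":0}])

```text
time_s: 7.52
eef_pos: [0.4952, 0.1803, 0.1703]
eef_rot: [0.0, 0.672, 0.74, -0.0]
wrist_force: [-1.3, -0.2, 1.0]
opening: 0.068
```

```bash
python3 -c "
from h import *
st();snap('a4',(180,230,140,190),(180,250,160,240))"
```

```text
t 7.53 tcp [0.4952 0.1803 0.1703] F [-1.3251 -0.2327  1.039 ] M [-0.1203  0.2114  0.004 ] op 0.068
yhead 5.495436012604646 z [ 0. -0. -1.]
snap 0.7339449541284404 (600, 1090, 3)
```

View pics/a4.png

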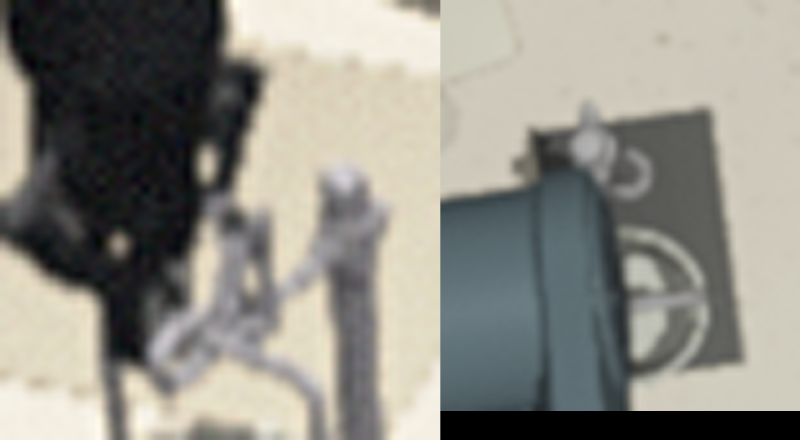

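The grip stalled at 0.068, so the bar is held. Next I'll lift 1 mm to unload it, then start easing it back.

Emit:
drive_tool(deltas=[{"slide":[0,0,-0.01],"delta_rot":[0,0,0],"hand":0},{"slide":[0,0,-0.01],"delta_rot":[0,0,0],"hand":0},{"slide":[0,0,0],"delta_rot":[0,0,0],"hand":0},{"slide":[0,0,0],"delta_rot":[0,0,0],"hand":0},{"slide":[0,0,0],"delta_rot":[0,0,0],"hand":0}])

```text
time_s: 8.25
eef_pos: [0.4951, 0.1804, 0.1712]
eef_rot: [-0.0, 0.672, 0.74, -0.0]
wrist_force: [-0.2, -0.4, -2.6]
opening: 0.064
```

Emit:
drive_tool(deltas=[{"slide":[0,0.02,0],"delta_rot":[0,0,0],"hand":0},{"slide":[0,0.02,0],"delta_rot":[0,0,0],"hand":0},{"slide":[0,0.02,0],"delta_rot":[0,0,0],"hand":0},{"slide":[0,0,0],"delta_rot":[0,0,0],"hand":0},{"slide":[0,0,0],"delta_rot":[0,0,0],"hand":0}])

```text
time_s: 8.88
eef_pos: [0.4979, 0.1806, 0.1712]
eef_rot: [-0.0, 0.672, 0.74, -0.0]
wrist_force: [-3.1, 0.1, -2.2]
opening: 0.068
```

```bash
python3 -c "
from h import *
st()"
```

```text
t 8.88 tcp [0.4979 0.1806 0.1712] F [-3.0723  0.0558 -2.2221] M [-0.0164  0.2426 -0.0281] op 0.068
yhead 5.494751255459637 z [-0.0005 -0.     -1.    ]
```

Lifting took up the pail's weight of about 2.5 N, and the keeper meets the bar at about 3 N. I'll keep going.

Emit:
drive_tool(deltas=[{"slide":[0,0.02,0],"delta_rot":[0,0,0],"hand":0},{"slide":[0,0.02,0],"delta_rot":[0,0,0],"hand":0},{"slide":[0,0,0],"delta_rot":[0,0,0],"hand":0},{"slide":[0,0,0],"delta_rot":[0,0,0],"hand":0},{"slide":[0,0,0],"delta_rot":[0,0,0],"hand":0}])

```text
time_s: 9.5
eef_pos: [0.4999, 0.1808, 0.1711]
eef_rot: [-0.0, 0.672, 0.74, -0.0]
wrist_force: [-3.1, -0.9, -4.1]
opening: 0.066
```

Emit:
drive_tool(deltas=[{"slide":[0,0.02,0],"delta_rot":[0,0,0],"hand":0},{"slide":[0,0.02,0],"delta_rot":[0,0,0],"hand":0},{"slide":[0,0,0],"delta_rot":[0,0,0],"hand":0},{"slide":[0,0,0],"delta_rot":[0,0,0],"hand":0},{"slide":[0,0,0],"delta_rot":[0,0,0],"hand":0}])

```text
time_s: 10.12
eef_pos: [0.5016, 0.181, 0.171]
eef_rot: [-0.0, 0.672, 0.74, -0.0]
wrist_force: [-5.5, 0.3, -2.9]
opening: 0.067
```

```bash
python3 -c "
from h import *
st()"
```

```text
t 10.12 tcp [0.5016 0.181  0.171 ] F [-5.4871  0.2529 -2.8906] M [ 0.0085  0.8497 -0.1216] op 0.067
yhead 5.4931735358679505 z [-0.0014 -0.0001 -1.    ]
```

Emit:
drive_tool(deltas=[{"slide":[0,0.02,0],"delta_rot":[0,0,0],"hand":0},{"slide":[0,0.02,0],"delta_rot":[0,0,0],"hand":0},{"slide":[0,0,0],"delta_rot":[0,0,0],"hand":0},{"slide":[0,0,0],"delta_rot":[0,0,0],"hand":0},{"slide":[0,0,0],"delta_rot":[0,0,0],"hand":0}])

```text
time_s: 10.75
eef_pos: [0.5032, 0.1812, 0.1708]
eef_rot: [-0.001, 0.672, 0.74, -0.001]
wrist_force: [-6.7, -0.1, -3.3]
opening: 0.066
```

Emit:
drive_tool(deltas=[{"slide":[0,0.02,0],"delta_rot":[0,0,0],"hand":0},{"slide":[0,0,0],"delta_rot":[0,0,0],"hand":0},{"slide":[0,0,0],"delta_rot":[0,0,0],"hand":0},{"slide":[0,0,0],"delta_rot":[0,0,0],"hand":0},{"slide":[0,0,0],"delta_rot":[0,0,0],"hand":0}])

```text
time_s: 11.38
eef_pos: [0.504, 0.1813, 0.1708]
eef_rot: [-0.001, 0.672, 0.74, -0.001]
wrist_force: [-7.7, -1.2, -2.7]
opening: 0.065
```

```bash
python3 -c "
from h import *
st();snap('a5',(180,230,140,190),(180,250,160,240))
st()"
```

```text
t 11.38 tcp [0.504  0.1813 0.1708] F [-7.661  -1.2428 -2.6993] M [-0.0025  1.1853 -0.2277] op 0.065
yhead 5.494987510980975 z [-0.0029 -0.0003 -1.    ]
snap 0.7339449541284404 (600, 1090, 3)
t 11.47 tcp [0.504  0.1813 0.1708] F [-7.135  -0.7093 -2.2301] M [-0.0451  1.2211 -0.2045] op 0.07
yhead 5.493323526192245 z [-0.0028 -0.0002 -1.    ]
```

View pics/a5.png

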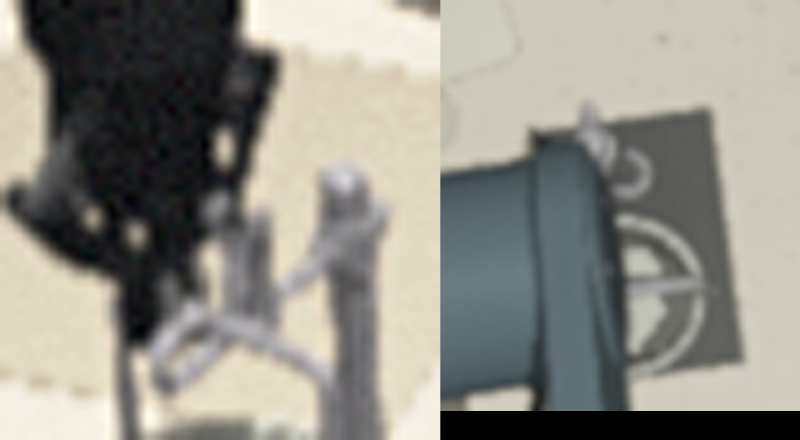

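The tongue has swung back to nearly upright, and the bar is just at the nose's rear end with about 7.3 N on it. I'll push about 1.5 mm more.

Emit:
drive_tool(deltas=[{"slide":[0,0.02,0],"delta_rot":[0,0,0],"hand":0},{"slide":[0,0.01,0],"delta_rot":[0,0,0],"hand":0},{"slide":[0,0,0],"delta_rot":[0,0,0],"hand":0},{"slide":[0,0,0],"delta_rot":[0,0,0],"hand":0},{"slide":[0,0,0],"delta_rot":[0,0,0],"hand":0}])

```text
time_s: 12.1
eef_pos: [0.5051, 0.1814, 0.1706]
eef_rot: [-0.001, 0.672, 0.74, -0.001]
wrist_force: [-8.1, -0.2, -1.7]
opening: 0.065
```

```bash
python3 -c "
from h import *
st();snap('a6',(180,230,140,190),(180,250,160,240))
st()"
```

```text
t 12.1 tcp [0.5051 0.1814 0.1706] F [-8.0506 -0.1819 -1.687 ] M [-0.0282  1.3244 -0.1125] op 0.065
yhead 5.491174417343298 z [-0.0036 -0.0003 -1.    ]
snap 0.7339449541284404 (600, 1090, 3)
t 12.2 tcp [0.5051 0.1814 0.1706] F [-8.5537 -0.4929 -2.6545] M [-0.0436  1.3999 -0.224 ] op 0.065
yhead 5.492278269128132 z [-0.0037 -0.0003 -1.    ]
```

View pics/a6.png

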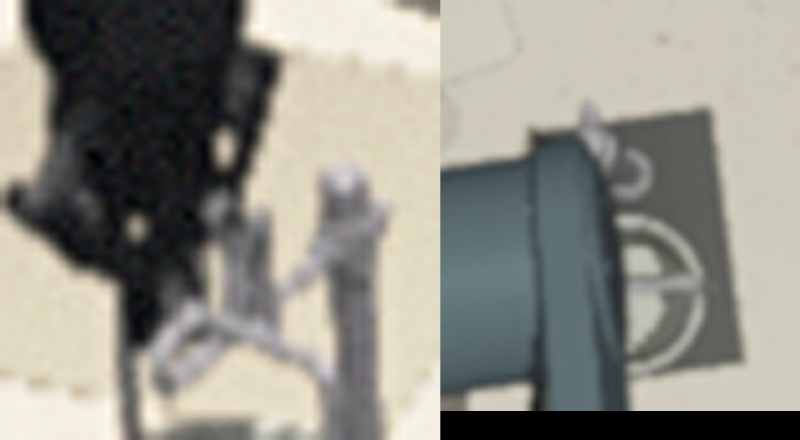

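The force is about 8.3 N, past the clearing point at 7 N and short of the stop at 10 N. I'll lift in small steps and watch for the nose.

Emit:
drive_tool(deltas=[{"slide":[0,0,-0.02],"delta_rot":[0,0,0],"hand":0},{"slide":[0,0,-0.02],"delta_rot":[0,0,0],"hand":0},{"slide":[0,0,-0.02],"delta_rot":[0,0,0],"hand":0},{"slide":[0,0,0],"delta_rot":[0,0,0],"hand":0},{"slide":[0,0,0],"delta_rot":[0,0,0],"hand":0}])

```text
time_s: 12.82
eef_pos: [0.505, 0.1814, 0.1733]
eef_rot: [-0.001, 0.672, 0.74, -0.001]
wrist_force: [-7.9, -0.9, -4.0]
opening: 0.068
```

```bash
python3 -c "
from h import *
st()"
```

```text
t 12.82 tcp [0.505  0.1814 0.1733] F [-7.8908 -0.9122 -3.994 ] M [-0.0035  1.2934 -0.1969] op 0.068
yhead 5.49346714787752 z [-0.004  -0.0004 -1.    ]
```

Emit:
drive_tool(deltas=[{"slide":[0,0,-0.02],"delta_rot":[0,0,0],"hand":0},{"slide":[0,0,-0.02],"delta_rot":[0,0,0],"hand":0},{"slide":[0,0,-0.02],"delta_rot":[0,0,0],"hand":0},{"slide":[0,0,0],"delta_rot":[0,0,0],"hand":0},{"slide":[0,0,0],"delta_rot":[0,0,0],"hand":0}])

```text
time_s: 13.45
eef_pos: [0.5051, 0.1814, 0.1764]
eef_rot: [-0.001, 0.672, 0.74, -0.001]
wrist_force: [-7.7, -0.8, -3.9]
opening: 0.065
```

```bash
python3 -c "
from h import *
st()"
```

```text
t 13.45 tcp [0.5051 0.1814 0.1764] F [-7.6663 -0.8201 -3.8597] M [-0.0334  1.2605 -0.1248] op 0.065
yhead 5.4930094421808695 z [-0.0038 -0.0003 -1.    ]
```

The bar is rising freely with no extra force, so it is clear of the nose. Continuing the lift.

Emit:
drive_tool(deltas=[{"slide":[0,0,-0.03],"delta_rot":[0,0,0],"hand":0},{"slide":[0,0,-0.03],"delta_rot":[0,0,0],"hand":0},{"slide":[0,0,-0.03],"delta_rot":[0,0,0],"hand":0},{"slide":[0,0,-0.03],"delta_rot":[0,0,0],"hand":0},{"slide":[0,0,0],"delta_rot":[0,0,0],"hand":0}])

```text
time_s: 14.08
eef_pos: [0.5056, 0.1814, 0.1828]
eef_rot: [-0.001, 0.672, 0.74, -0.001]
wrist_force: [-7.0, -0.8, -3.0]
opening: 0.069
```

Emit:
drive_tool(deltas=[{"slide":[0,0,-0.03],"delta_rot":[0,0,0],"hand":0},{"slide":[0,0,-0.03],"delta_rot":[0,0,0],"hand":0},{"slide":[0,0,-0.03],"delta_rot":[0,0,0],"hand":0},{"slide":[0,0,0],"delta_rot":[0,0,0],"hand":0},{"slide":[0,0,0],"delta_rot":[0,0,0],"hand":0}])

```text
time_s: 14.7
eef_pos: [0.5063, 0.1814, 0.1877]
eef_rot: [-0.0, 0.672, 0.74, -0.0]
wrist_force: [-4.9, 0.1, -2.9]
opening: 0.062
```

```bash
python3 -c "
from h import *
st()"
```

```text
t 14.7 tcp [0.5063 0.1814 0.1877] F [-4.9168  0.0671 -2.8534] M [-0.0015  0.9044 -0.1271] op 0.062
yhead 5.49395717286945 z [-0.0009 -0.0001 -1.    ]
```

Emit:
drive_tool(deltas=[{"slide":[0,0,-0.03],"delta_rot":[0,0,0],"hand":0},{"slide":[0,0,-0.03],"delta_rot":[0,0,0],"hand":0},{"slide":[0,0,-0.03],"delta_rot":[0,0,0],"hand":0},{"slide":[0,0,-0.03],"delta_rot":[0,0,0],"hand":0},{"slide":[0,0,0],"delta_rot":[0,0,0],"hand":0}])

```text
time_s: 15.32
eef_pos: [0.5073, 0.1815, 0.1943]
eef_rot: [0.001, 0.672, 0.74, 0.001]
wrist_force: [0.5, 0.0, -3.3]
opening: 0.067
```

Emit:
drive_tool(deltas=[{"slide":[0,0,-0.04],"delta_rot":[0,0,0],"hand":0},{"slide":[0,0,-0.04],"delta_rot":[0,0,0],"hand":0},{"slide":[0,0,-0.04],"delta_rot":[0,0,0],"hand":0},{"slide":[0,0,-0.04],"delta_rot":[0,0,0],"hand":0},{"slide":[0,0,0],"delta_rot":[0,0,0],"hand":0}])

```text
time_s: 15.95
eef_pos: [0.5068, 0.1815, 0.202]
eef_rot: [0.0, 0.672, 0.74, 0.0]
wrist_force: [-0.0, -1.1, -2.4]
opening: 0.067
```

```bash
python3 -c "
from h import *
st();snap('a7',(180,230,130,190),(180,250,160,240))
st()"
```

```text
t 15.95 tcp [0.5068 0.1815 0.202 ] F [-0.0283 -1.1214 -2.3578] M [ 0.0405 -0.0024  0.0227] op 0.067
yhead 5.492993094431862 z [ 0.0004  0.0001 -1.    ]
snap 0.8080808080808081 (600, 990, 3)
t 16.05 tcp [0.5066 0.1815 0.2018] F [-1.2683  0.0265 -2.7499] M [0.0547 0.0088 0.0541] op 0.067
yhead 5.493911438111183 z [-0. -0. -1.]
```

View pics/a7.png

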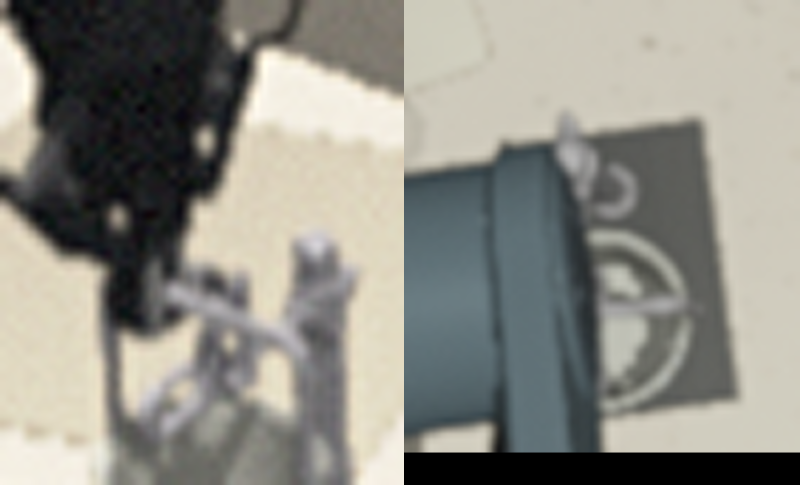

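The keeper force is gone. The bar is level, above the nose, and about 32 mm up. I'll draw it forward while rising slightly, keeping the rear rim below the hook.

Emit:
drive_tool(deltas=[{"slide":[0,-0.04,-0.04],"delta_rot":[0,0,0],"hand":0},{"slide":[0,-0.06,-0.05],"delta_rot":[0,0,0],"hand":0},{"slide":[0,-0.08,-0.06],"delta_rot":[0,0,0],"hand":0},{"slide":[0,-0.1,-0.06],"delta_rot":[0,0,0],"hand":0},{"slide":[0,-0.1,-0.04],"delta_rot":[0,0,0],"hand":0}])

```text
time_s: 16.68
eef_pos: [0.4874, 0.1796, 0.2146]
eef_rot: [0.0, 0.672, 0.74, 0.0]
wrist_force: [-0.8, 0.7, -2.6]
opening: 0.066
```

```bash
python3 -c "
from h import *
st()"
```

```text
t 16.68 tcp [0.4874 0.1796 0.2146] F [-0.802   0.6746 -2.6109] M [ 0.0467 -0.0005 -0.0141] op 0.066
yhead 5.496970711243461 z [ 0.0004  0.0001 -1.    ]
```

Emit:
drive_tool(deltas=[{"slide":[0,-0.14,0],"delta_rot":[0,0,0],"hand":0},{"slide":[0,-0.18,0],"delta_rot":[0,0,0],"hand":0},{"slide":[0,-0.2,0],"delta_rot":[0,0,0],"hand":0},{"slide":[0,-0.2,0],"delta_rot":[0,0,0],"hand":0},{"slide":[0,-0.2,0],"delta_rot":[0,0,0],"hand":0}])

```text
time_s: 17.3
eef_pos: [0.4411, 0.1752, 0.2143]
eef_rot: [-0.0, 0.672, 0.74, -0.0]
wrist_force: [0.2, -0.3, -3.0]
opening: 0.071
```

```bash
python3 -c "
from h import *
st()"
```

```text
t 17.3 tcp [0.4411 0.1752 0.2143] F [ 0.2189 -0.2928 -2.9952] M [0.0507 0.0779 0.0555] op 0.071
yhead 5.498065890313018 z [-0. -0. -1.]
```

Emit:
drive_tool(deltas=[{"slide":[0,-0.25,0],"delta_rot":[0,0,0],"hand":0},{"slide":[0,-0.25,0],"delta_rot":[0,0,0],"hand":0},{"slide":[0,-0.25,0],"delta_rot":[0,0,0],"hand":0},{"slide":[0,-0.25,0],"delta_rot":[0,0,0],"hand":0},{"slide":[0,-0.15,0],"delta_rot":[0,0,0],"hand":0}])

```text
time_s: 17.92
eef_pos: [0.3838, 0.1697, 0.2143]
eef_rot: [0.0, 0.672, 0.74, 0.0]
wrist_force: [1.0, -0.2, -3.4]
opening: 0.069
```

```bash
python3 -c "
from h import *
st();snap('a8',(150,270,130,250),(170,290,160,280))
st()"
```

```text
t 17.93 tcp [0.3838 0.1697 0.2143] F [ 1.0302 -0.1954 -3.3785] M [ 0.121  -0.0032  0.0598] op 0.069
yhead 5.498979942071623 z [ 0.0001  0.0001 -1.    ]
snap 0.6666666666666666 (600, 1200, 3)
t 18.02 tcp [0.384  0.1697 0.2143] F [ 0.8991 -0.4924 -2.2046] M [ 0.0817 -0.0622  0.0118] op 0.068
yhead 5.506174365305746 z [ 0.0001  0.     -1.    ]
```

View pics/a8.png

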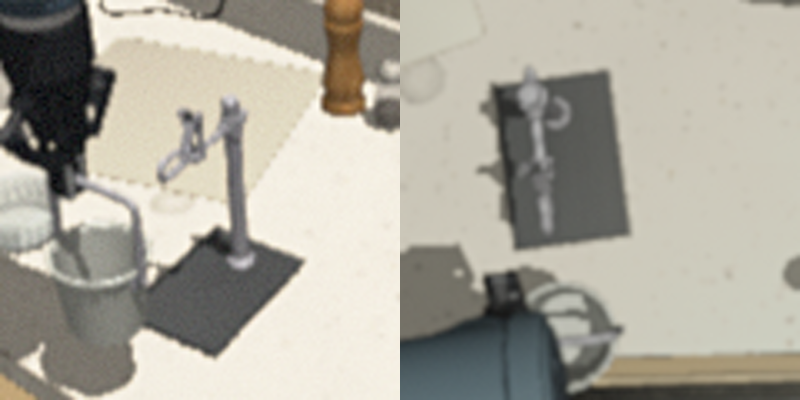

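The pail is clear of the stand and hangs upright from the gripper; the stand at (220,200) in the picture is empty. Next I'll measure the tray more precisely.

```bash
python3 - <<'E'
from h import *
T=ctrl.camera("top");S=ctrl.camera("scene")
np.set_printoptions(precision=4,suppress=True)
for n,c,(x0,x1,y0,y1) in(("T",T,(302,422,145,242)),("S",S,(270,425,218,335))):
    f=cv2.imread(f"pics/{'top' if n=='T' else 'scene'}0.png").max(2); m=np.zeros_like(f); m[y0:y1,x0:x1]=(f[y0:y1,x0:x1]<100)
    m=cv2.morphologyEx(m,cv2.MORPH_OPEN,np.ones((3,3)))
    cs=max(cv2.findContours(m,0,2)[0],key=cv2.contourArea); hull=cv2.convexHull(cs)
    W=np.array([ray(c,p,.033)[:2] for p in hull[:,0].astype(float)],np.float32)
    print(n,cv2.contourArea(cs),cv2.boundingRect(cs),cv2.minAreaRect(W))
E
```

```text
T 8052.5 (310, 152, 110, 83) ((0.5701888799667358, -0.30936533212661743), (0.24989113211631775, 0.33338263630867004), 1.1726702451705933)
S 8410.5 (277, 224, 142, 109) ((0.5648508071899414, -0.3095950186252594), (0.2593962848186493, 0.3317108452320099), 1.0725446939468384)
```

Emit:
drive_tool(deltas=[{"slide":[0,0,-0.1],"delta_rot":[0,0,0],"hand":0},{"slide":[0,0,-0.2],"delta_rot":[0,0,0],"hand":0},{"slide":[0,0,-0.2],"delta_rot":[0,0,0],"hand":0},{"slide":[0.1,0,-0.2],"delta_rot":[0,0,0],"hand":0},{"slide":[0.2,0,-0.1],"delta_rot":[0,0,0],"hand":0}])

```text
time_s: 18.75
eef_pos: [0.3837, 0.1851, 0.2554]
eef_rot: [0.0, 0.673, 0.74, 0.001]
wrist_force: [-1.0, -0.2, -2.4]
opening: 0.069
```

```bash
python3 -c "
from h import *
st()"
```

```text
t 18.75 tcp [0.3837 0.1851 0.2554] F [-0.9615 -0.1916 -2.3844] M [ 0.04   -0.03   -0.0407] op 0.069
yhead 5.453643669713228 z [ 0.0015  0.0004 -1.    ]
```

The tray measures about 0.255 × 0.332 m, close to the stated size. Its centre is at (0.567, −0.3095), with a yaw of about 1°. Carrying the pail over smoothly.

Emit:
drive_tool(deltas=[{"slide":[-0.1,0.03,0],"delta_rot":[0,0,0],"hand":0},{"slide":[-0.2,0.05,0],"delta_rot":[0,0,0],"hand":0},{"slide":[-0.3,0.08,0],"delta_rot":[0,0,0],"hand":0},{"slide":[-0.4,0.11,0],"delta_rot":[0,0,0],"hand":0},{"slide":[-0.5,0.14,0],"delta_rot":[0,0,0],"hand":0}])

```text
time_s: 19.38
eef_pos: [0.4111, 0.1104, 0.254]
eef_rot: [-0.0, 0.673, 0.74, -0.0]
wrist_force: [0.8, -0.3, -2.4]
opening: 0.065
```

Emit:
drive_tool(deltas=[{"slide":[-0.5,0.14,0],"delta_rot":[0,0,0],"hand":0},{"slide":[-0.5,0.14,0],"delta_rot":[0,0,0],"hand":0},{"slide":[-0.5,0.14,0],"delta_rot":[0,0,0],"hand":0},{"slide":[-0.5,0.14,0],"delta_rot":[0,0,0],"hand":0},{"slide":[-0.5,0.14,0],"delta_rot":[0,0,0],"hand":0}])

```text
time_s: 20.0
eef_pos: [0.4576, -0.0112, 0.254]
eef_rot: [-0.0, 0.673, 0.74, -0.0]
wrist_force: [0.1, -0.3, -2.0]
opening: 0.071
```

Emit:
drive_tool(deltas=[{"slide":[-0.5,0.14,0],"delta_rot":[0,0,0],"hand":0},{"slide":[-0.5,0.14,0],"delta_rot":[0,0,0],"hand":0},{"slide":[-0.5,0.14,0],"delta_rot":[0,0,0],"hand":0},{"slide":[-0.5,0.14,0],"delta_rot":[0,0,0],"hand":0},{"slide":[-0.5,0.14,0],"delta_rot":[0,0,0],"hand":0}])

```text
time_s: 20.62
eef_pos: [0.5046, -0.1321, 0.2541]
eef_rot: [-0.0, 0.673, 0.74, -0.0]
wrist_force: [-0.4, -0.6, -1.9]
opening: 0.07
```

Emit:
drive_tool(deltas=[{"slide":[-0.5,0.14,0],"delta_rot":[0,0,0],"hand":0},{"slide":[-0.5,0.14,0],"delta_rot":[0,0,0],"hand":0},{"slide":[-0.4,0.11,0],"delta_rot":[0,0,0],"hand":0},{"slide":[-0.4,0.11,0],"delta_rot":[0,0,0],"hand":0},{"slide":[-0.3,0.08,0],"delta_rot":[0,0,0],"hand":0}])

```text
time_s: 21.25
eef_pos: [0.5437, -0.2331, 0.2542]
eef_rot: [-0.0, 0.672, 0.74, -0.0]
wrist_force: [0.0, -0.2, -2.6]
opening: 0.066
```

```bash
python3 -c "
from h import *
st([.5643,-.2816,.2554])
snap('c1',(220,420,140,340),(260,430,110,280))"
```

```text
t 21.25 tcp [ 0.5437 -0.2331  0.2542] F [ 0.0027 -0.1951 -2.625 ] M [ 0.0948 -0.0054 -0.0719] op 0.066
yhead 5.480986585632126 z [-0.0001  0.0001 -1.    ]
slide units needed [-1.0042  0.317  -0.0249]
snap 0.7207207207207207 (600, 1110, 3)
```

View pics/c1.png

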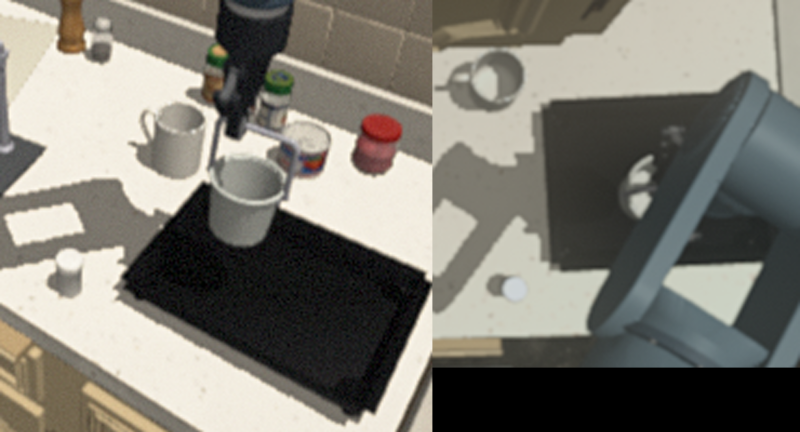

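The pail hangs nearly upright over the left part of the tray, with its rim at about (247,180) in the picture. The mug and tin are untouched. I'll finish the approach and go down.

Emit:
drive_tool(deltas=[{"slide":[-0.3,0.1,0],"delta_rot":[0,0,0],"hand":0},{"slide":[-0.3,0.1,0],"delta_rot":[0,0,0],"hand":0},{"slide":[-0.2,0.06,0],"delta_rot":[0,0,0],"hand":0},{"slide":[-0.14,0.04,0],"delta_rot":[0,0,0],"hand":0},{"slide":[-0.06,0.02,0],"delta_rot":[0,0,0],"hand":0}])

```text
time_s: 21.98
eef_pos: [0.5641, -0.2805, 0.2541]
eef_rot: [-0.0, 0.672, 0.74, 0.0]
wrist_force: [-0.2, 1.0, -2.1]
opening: 0.067
```

Emit:
drive_tool(deltas=[{"slide":[0,0,0.1],"delta_rot":[0,0,0],"hand":0},{"slide":[0,0,0.2],"delta_rot":[0,0,0],"hand":0},{"slide":[0,0,0.2],"delta_rot":[0,0,0],"hand":0},{"slide":[0,0,0.2],"delta_rot":[0,0,0],"hand":0},{"slide":[0,0,0.2],"delta_rot":[0,0,0],"hand":0}])

```text
time_s: 22.6
eef_pos: [0.5639, -0.28, 0.2083]
eef_rot: [-0.0, 0.672, 0.74, -0.0]
wrist_force: [1.5, 0.1, -2.9]
opening: 0.073
```

Emit:
drive_tool(deltas=[{"slide":[0,0,0.2],"delta_rot":[0,0,0],"hand":0},{"slide":[0,0,0.2],"delta_rot":[0,0,0],"hand":0},{"slide":[0,0,0.2],"delta_rot":[0,0,0],"hand":0},{"slide":[0,0,0.2],"delta_rot":[0,0,0],"hand":0},{"slide":[0,0,0.1],"delta_rot":[0,0,0],"hand":0}])

```text
time_s: 23.22
eef_pos: [0.5638, -0.28, 0.1633]
eef_rot: [-0.001, 0.672, 0.74, -0.0]
wrist_force: [-0.6, 0.2, -1.9]
opening: 0.068
```

```bash
python3 -c "
from h import *
st([.5643,-.2816,.134])
snap('c2',(290,410,190,310),(310,430,110,230))"
```

```text
t 23.23 tcp [ 0.5638 -0.28    0.1633] F [-0.5628  0.1914 -1.9413] M [ 0.1064 -0.0082 -0.0236] op 0.068
yhead 5.490799693435362 z [-0.0009  0.0006 -1.    ]
slide units needed [-0.0341  0.0081  0.5864]
snap 0.6666666666666666 (600, 1200, 3)
```

View pics/c2.png

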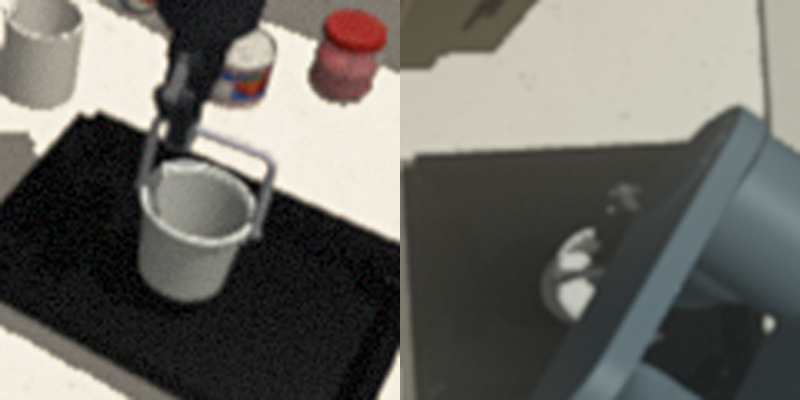

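```bash
python3 - <<'E'
from h import *
c=ctrl.camera("scene")
g=lambda u,v:(290+u/3.333-.5,190+v/3.333-.5)
print("rim",ray(c,g(197,203),.112))
m=np.array([.5638,-.280,0])-.028*np.array([-.0958,.9954,0])
for z in(.032,.112,.182):
    p=proj(c,m+[0,0,z]); print(z,p,((p-[290,190])+.5)*3.333)
E
```

```text
rim [ 0.56060571 -0.30356544  0.112     ]
0.032 [346.36218074 269.67164032] [189.5216484 267.2120772]
0.112 [351.05970861 249.82062781] [205.17850879 201.04865249]
0.182 [355.57659195 230.73299059] [220.23328098 137.42955764]
```

The pail's centre is within 10 mm of the tray's centre and its lean is only a few degrees. Now the last descent, in small steps and watching the force.

Emit:
drive_tool(deltas=[{"slide":[0,0,0.1],"delta_rot":[0,0,0],"hand":0},{"slide":[0,0,0.1],"delta_rot":[0,0,0],"hand":0},{"slide":[0,0,0.1],"delta_rot":[0,0,0],"hand":0},{"slide":[0,0,0.08],"delta_rot":[0,0,0],"hand":0},{"slide":[0,0,0.04],"delta_rot":[0,0,0],"hand":0}])

```text
time_s: 24.0
eef_pos: [0.5639, -0.28, 0.1428]
eef_rot: [-0.0, 0.672, 0.74, -0.0]
wrist_force: [-0.4, 0.3, -2.6]
opening: 0.071
```

Emit:
drive_tool(deltas=[{"slide":[0,0,0.03],"delta_rot":[0,0,0],"hand":0},{"slide":[0,0,0.03],"delta_rot":[0,0,0],"hand":0},{"slide":[0,0,0.02],"delta_rot":[0,0,0],"hand":0},{"slide":[0,0,0.02],"delta_rot":[0,0,0],"hand":0},{"slide":[0,0,0],"delta_rot":[0,0,0],"hand":0}])

```text
time_s: 24.62
eef_pos: [0.564, -0.2801, 0.1382]
eef_rot: [-0.0, 0.672, 0.74, -0.0]
wrist_force: [-0.3, 0.7, -2.4]
opening: 0.067
```

```bash
python3 -c "
from h import *
st()"
```

```text
t 24.62 tcp [ 0.564  -0.2801  0.1382] F [-0.2687  0.6954 -2.3754] M [ 0.0757  0.0255 -0.0126] op 0.067
yhead 5.494500269162672 z [-0.0001  0.     -1.    ]
```

Expected contact is at about z = 0.133.

Emit:
drive_tool(deltas=[{"slide":[0,0,0.02],"delta_rot":[0,0,0],"hand":0},{"slide":[0,0,0.02],"delta_rot":[0,0,0],"hand":0},{"slide":[0,0,0.02],"delta_rot":[0,0,0],"hand":0},{"slide":[0,0,0],"delta_rot":[0,0,0],"hand":0},{"slide":[0,0,0],"delta_rot":[0,0,0],"hand":0}])

```text
time_s: 25.25
eef_pos: [0.5641, -0.2802, 0.1353]
eef_rot: [0.0, 0.672, 0.74, -0.0]
wrist_force: [-0.1, 0.5, -2.8]
opening: 0.065
```

Emit:
drive_tool(deltas=[{"slide":[0,0,0.02],"delta_rot":[0,0,0],"hand":0},{"slide":[0,0,0.02],"delta_rot":[0,0,0],"hand":0},{"slide":[0,0,0],"delta_rot":[0,0,0],"hand":0},{"slide":[0,0,0],"delta_rot":[0,0,0],"hand":0},{"slide":[0,0,0],"delta_rot":[0,0,0],"hand":0}])

```text
time_s: 25.88
eef_pos: [0.5649, -0.2805, 0.1352]
eef_rot: [0.001, 0.672, 0.74, 0.0]
wrist_force: [-2.1, 2.0, 7.7]
opening: 0.065
```

```bash
python3 -c "
from h import *
st()"
```

```text
t 25.88 tcp [ 0.5649 -0.2805  0.1352] F [-2.0536  1.9826  7.7018] M [ 0.4685  0.3338 -0.0497] op 0.065
yhead 5.504530682463451 z [ 0.002  -0.0012 -1.    ]
```

The pail touched down at about 10 N. I'll check its lean before letting go.

Emit:
drive_tool(deltas=[{"slide":[0,0,-0.015],"delta_rot":[0,0,0],"hand":0},{"slide":[0,0,0],"delta_rot":[0,0,0],"hand":0},{"slide":[0,0,0],"delta_rot":[0,0,0],"hand":0},{"slide":[0,0,0],"delta_rot":[0,0,0],"hand":0},{"slide":[0,0,0],"delta_rot":[0,0,0],"hand":0}])

```text
time_s: 26.5
eef_pos: [0.5646, -0.2803, 0.1352]
eef_rot: [0.001, 0.672, 0.74, 0.0]
wrist_force: [-1.4, 2.2, 5.6]
opening: 0.068
```

```bash
python3 -c "
from h import *
st()
snap('c3',(310,390,210,290),(330,410,140,220))
c=cv2.imread('pics/scene_c3_full.png')[215:290,315:390]
cv2.imwrite('pics/c3z.png',cv2.resize(c,(600,600),interpolation=cv2.INTER_CUBIC))"
```

```text
t 26.5 tcp [ 0.5646 -0.2803  0.1352] F [-1.3918  2.1642  5.5823] M [0.4475 0.2114 0.0262] op 0.068
yhead 5.5051763829932465 z [ 0.0013 -0.0007 -1.    ]
snap 0.7142857142857143 (600, 1120, 3)
```

View pics/c3z.png

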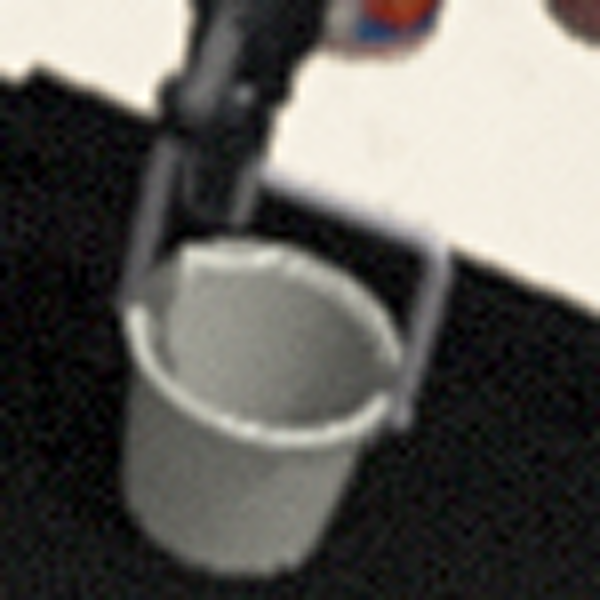

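```bash
python3 - <<'E'
from h import *
c=ctrl.camera("scene")
e=np.array([-.0958,.9954,0]); ex=np.array([.9954,.0958,0])
m=np.array([.5646,-.2803,0])-.028*e
G=lambda X:((proj(c,X)-[315,215]+.5)*8).round(0)
for z,nm in((.152,"bar"),(.082,"rim"),(.002,"base")):
    r=.046 if nm!="base" else .035
    print(nm,"ctr",G(m+[0,0,z]),"+y",G(m+e*r+[0,0,z]),"-y",G(m-e*r+[0,0,z]),"-x",G(m-ex*r+[0,0,z]),"+x",G(m+ex*r+[0,0,z]))
E
```

```text
bar ctr [315. 196.] +y [180. 145.] -y [455. 250.] -x [266. 285.] +x [360. 113.]
rim ctr [280. 343.] +y [151. 291.] -y [413. 397.] -x [232. 433.] +x [324. 259.]
base ctr [243. 496.] +y [150. 456.] -y [339. 537.] -x [208. 564.] +x [277. 431.]
```

The bar, rim and base are all shifted by the same −15 px (about 5 mm), so there is no visible tilt. I'll take off the remaining load and open the fingers a little.

Emit:
drive_tool(deltas=[{"slide":[0,0,-0.02],"delta_rot":[0,0,0],"hand":0},{"slide":[0,0,-0.01],"delta_rot":[0,0,0],"hand":0},{"slide":[0,0,0],"delta_rot":[0,0,0],"hand":0},{"slide":[0,0,0],"delta_rot":[0,0,0],"hand":0},{"slide":[0,0,0],"delta_rot":[0,0,0],"hand":0}])

```text
time_s: 27.28
eef_pos: [0.5639, -0.2801, 0.1352]
eef_rot: [-0.0, 0.672, 0.74, -0.0]
wrist_force: [-0.9, 1.1, -1.1]
opening: 0.066
```

```bash
python3 -c "
from h import *
st()"
```

```text
t 27.27 tcp [ 0.5639 -0.2801  0.1352] F [-0.9028  1.0823 -1.0669] M [ 0.0394  0.0372 -0.0017] op 0.066
yhead 5.491583228938028 z [-0.0004  0.0002 -1.    ]
```

Emit:
drive_tool(deltas=[{"slide":[0,0,0],"delta_rot":[0,0,0],"hand":0.08},{"slide":[0,0,0],"delta_rot":[0,0,0],"hand":0.1},{"slide":[0,0,0],"delta_rot":[0,0,0],"hand":0.12},{"slide":[0,0,0],"delta_rot":[0,0,0],"hand":0.16},{"slide":[0,0,0],"delta_rot":[0,0,0],"hand":0.2}])

```text
time_s: 27.9
eef_pos: [0.5642, -0.2803, 0.1358]
eef_rot: [0.0, 0.672, 0.74, 0.0]
wrist_force: [0.7, 0.8, -0.5]
opening: 0.2
```

Emit:
drive_tool(deltas=[{"slide":[0,0,0],"delta_rot":[0,0,0],"hand":0.25},{"slide":[0,0,0],"delta_rot":[0,0,0],"hand":0.3},{"slide":[0,0,0],"delta_rot":[0,0,0],"hand":0.35},{"slide":[0,0,0],"delta_rot":[0,0,0],"hand":0.35},{"slide":[0,0,0],"delta_rot":[0,0,0],"hand":0.35}])

```text
time_s: 28.52
eef_pos: [0.564, -0.2802, 0.1355]
eef_rot: [0.0, 0.672, 0.74, -0.0]
wrist_force: [0.1, -0.0, 0.1]
opening: 0.349
```

```bash
python3 -c "
from h import *
st()
snap('c4')
c=cv2.imread('pics/scene_c4_full.png')[205:290,305:390]
cv2.imwrite('pics/c4z.png',cv2.resize(c,(600,600),interpolation=cv2.INTER_CUBIC))"
```

```text
t 28.52 tcp [ 0.564  -0.2802  0.1355] F [ 0.1423 -0.0469  0.1256] M [-0.0084 -0.0174  0.0406] op 0.349
yhead 5.491526055232009 z [-0. -0. -1.]
snap 0.7766990291262136 (600, 1030, 3)
```

View pics/c4z.png

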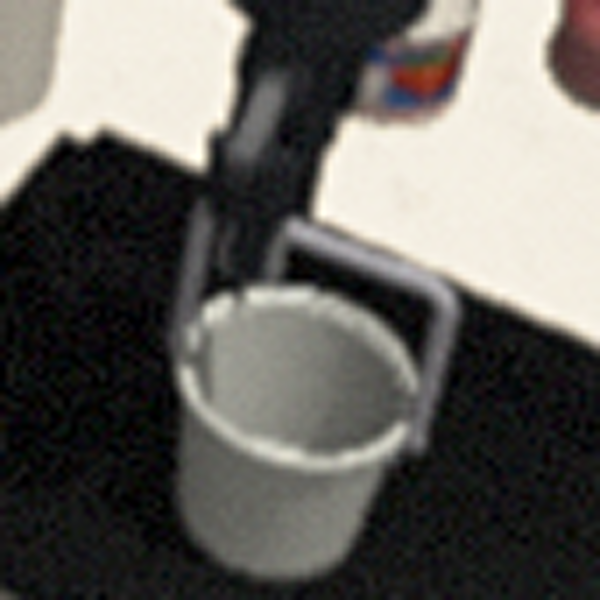

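The pail stands by itself with zero wrist force. I'll lift the gripper straight up.

Emit:
drive_tool(deltas=[{"slide":[0,0,-0.1],"delta_rot":[0,0,0],"hand":0.4},{"slide":[0,0,-0.2],"delta_rot":[0,0,0],"hand":0.4},{"slide":[0,0,-0.3],"delta_rot":[0,0,0],"hand":0.4},{"slide":[0,0,-0.4],"delta_rot":[0,0,0],"hand":0.4},{"slide":[0,0,-0.4],"delta_rot":[0,0,0],"hand":0.4}])

```text
time_s: 29.25
eef_pos: [0.5644, -0.2804, 0.2077]
eef_rot: [0.001, 0.672, 0.74, 0.0]
wrist_force: [1.0, 0.6, -0.9]
opening: 0.399
```

Emit:
drive_tool(deltas=[{"slide":[0,0,-0.3],"delta_rot":[0,0,0],"hand":0.4},{"slide":[0.3,-0.3,-0.2],"delta_rot":[0,0,0],"hand":0.4},{"slide":[0.8,-0.3,0],"delta_rot":[0,0,0],"hand":0.4},{"slide":[0.8,-0.3,0],"delta_rot":[0,0,0],"hand":0.4},{"slide":[0.8,-0.3,0],"delta_rot":[0,0,0],"hand":0.4}])

```text
time_s: 29.88
eef_pos: [0.4908, -0.1505, 0.2312]
eef_rot: [0.0, 0.673, 0.74, 0.0]
wrist_force: [-0.5, -0.4, 0.5]
opening: 0.399
```

Emit:
drive_tool(deltas=[{"slide":[0.8,-0.3,0],"delta_rot":[0,0,0],"hand":0.4},{"slide":[0.8,-0.3,0],"delta_rot":[0,0,0],"hand":0.4},{"slide":[0,0,0],"delta_rot":[0,0,0],"hand":0.4},{"slide":[0,0,0],"delta_rot":[0,0,0],"hand":0.4},{"slide":[0,0,0],"delta_rot":[0,0,0],"hand":0.4}])

```text
time_s: 30.5
eef_pos: [0.4544, -0.0757, 0.2308]
eef_rot: [0.0, 0.673, 0.74, -0.0]
wrist_force: [0.3, -0.8, 0.3]
opening: 0.397
```

```bash
python3 -c "
from h import *
st()
snap('d1',(140,440,140,340),(120,430,110,260))"
```

```text
t 30.5 tcp [ 0.4544 -0.0757  0.2308] F [ 0.2604 -0.8387  0.3256] M [0.0054 0.0644 0.0062] op 0.397
yhead 5.440229638023325 z [ 0.0003 -0.0003 -1.    ]
snap 0.37383177570093457 (600, 2140, 3)
```

View pics/scene_d1_full.png

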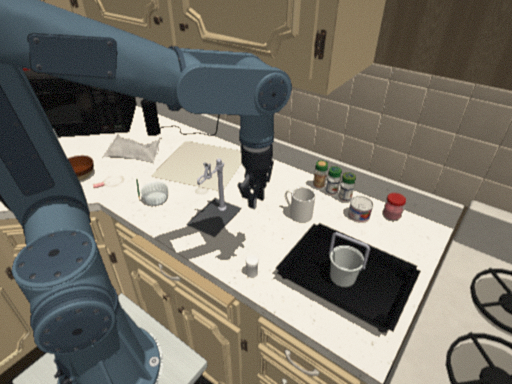

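View pics/top_d1_full.png

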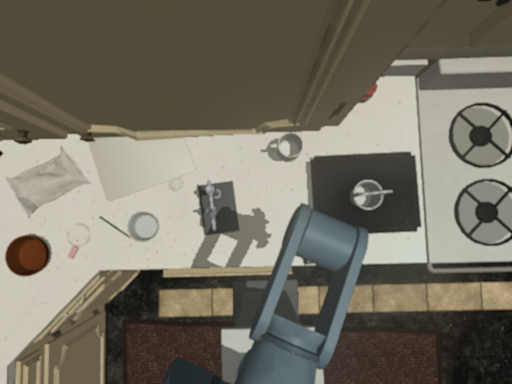

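The pail stands upright in the middle of the tray, with its rim at (368,195) in the top view and the tray box unchanged. The tin (252,268), mug (302,205) and dish (155,192) are at their starting pixels. One numeric check, then I'll hand in.

```bash
python3 - <<'E'
from h import *
np.set_printoptions(precision=4,suppress=True)
T=ctrl.camera("top");S=ctrl.camera("scene")
f=T["frame"].max(2);m=np.zeros_like(f);m[145:242,302:422]=f[145:242,302:422]<100
h=cv2.convexHull(max(cv2.findContours(m,0,2)[0],key=cv2.contourArea))
t=cv2.minAreaRect(np.array([ray(T,p,.033)[:2] for p in h[:,0].astype(float)],np.float32))
print("tray",t); print("pail rim",ray(T,(367.5,195),.082))
a=cv2.imread("pics/scene0.png").astype(int);b=S["frame"][:,:,::-1].astype(int)
for n,(x0,x1,y0,y1) in dict(tin=(243,262,257,280),mug=(283,318,185,225),dish=(135,172,178,210)).items(): print(n,np.abs(a-b)[y0:y1,x0:x1].mean())
st(); ctrl.hand_in()
E
```

```text
tray ((0.557051420211792, -0.28993773460388184), (0.27510857582092285, 0.3723878562450409), 1.156081199645996)
pail rim [ 0.56   -0.3032  0.082 ]
tin 1.8466819221967963
mug 2.2454761904761904
dish 1.9301801801801801
t 30.7 tcp [ 0.454  -0.0753  0.2304] F [ 0.486  -0.1846  0.0453] M [ 0.0142 -0.0935 -0.0244] op 0.401
yhead 5.439659097790752 z [-0.0004  0.0002 -1.    ]
the job is handed in; nothing more can be done
```

The pail is off the hook and standing upright, let go, in the middle of the baking tray. The job was handed in at about 31 s, and the tool reports no verdict.

- **Unhooking:** I gripped the bail about 25 mm to one side of the hook and pressed it back against the keeper until the push read about 8.3 N. I then lifted it straight up past the nose and drew it about 110 mm forward, level.
- **Setting down:** Touchdown on the tray was about 10 N. I took the load off before opening the fingers, and the wrist force read about 0 N after release.
- **Final pictures:** The pail's rim centre is at (0.560, −0.303). The tray's centre, measured from both cameras before placing, is at (0.567, −0.3095), so the pail is about 10 mm off. The tin, mug and dish look unchanged from the first picture.

**Checks that disagreed:**
- The last tray fit came out too large (0.275 × 0.372 m, centre (0.557, −0.290)). The arm's dark parts and shadow probably spoiled its mask, so I used the earlier fit. Even with this centre the pail is within about 15 mm.
- Touchdown came about 2 mm higher than I had worked out. That fits the camera calibration error or a slight lean before release. I saw no tilt in the pictures, but did not measure it separately.

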